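# Seal the cake keeper along its rim

## Robot

A 6-joint arm with a two-finger parallel gripper is mounted at the origin on the work surface; the furniture and walls round the work are solid. World frame = base frame: x ahead of the robot, y to its left, z up, the work surface at z = 0. Lengths are in m, angles in rad, forces in N, time in s.
With the tool pointing down it reaches from about 0.225 to 0.725 m from the base axis. Payload 3.1 kg.
Tool frame: the origin (TCP) lies between the finger pads, 19 mm behind the fingertips; this is the grasp point; z points along the fingers, y is the line along which they close (so a half turn about z gives the same grasp; the last joint's range is limited). The gripper opens to 85 mm and grips with 20 to 120 N. Pads are 22 mm wide; open, the fingers measure 114 mm over their backs; the gripper's body (76 mm by 85 mm) begins 54 mm behind the grasp point. The pads swing forward as they close: fully open they stand 13 mm farther back than shut.
Start: joints at [0.983, 0.048, 0.099, 1.622, 0, 1.443], TCP at [0.233, 0.47, 0.25] pointing down, gripper open.
Joint ranges: [-2.91, 2.91], [-0.99, 1.94], [-1.21, 1.42], [-2.12, 2.29], [-1.49, 1.47], [-3.14, 3.14]. Speed limits (rad/s): [2.79, 2.79, 3.14, 3.14, 3.14, 3.14].

## Interface

Orientations are given as a unit quaternion [x, y, z, w].
In Python, from workcell import bot gives the robot as it stands.
- The arm moves only by the shell command python3 -m crank 'ROWS' [FORCE]. ROWS is JSON, a list of rows, each a list of 5 numbers: the opening, from -1 (shut) to 1 (fully open), then the shift along the tool's x, y, z in mm, then the turn about the tool's z in rad. A call has 1 to 5 rows; each row shifts and turns the commanded pose from where the row before left it, along the tool's axes as they then stand; what a row does not reach is not made up. A row lasts 1/8 s, in which the tool goes at most 62.5 mm and 10.7 degrees, less where a joint would pass 70% of its speed; a pose out of reach is approached as far as the arm can. A call is refused whole if a number of a shift passes 62.5 or a number of a turn 0.188, either way. A call with a gripper value outside its range is refused whole. The fingers move at their own pace and stop on an object; FORCE is the grip in N (left out, the last holds). Time passes only in rows, so rows that do not move let the fingers close. It gives the time, the measured TCP pose, the force, the opening and the grip force at its end, in the units of the state.
- bot.observe(): the state, without advancing time (a new reading comes with each control period).
- bot.grab_frame(name): name is "scene" or "top"; returns a dict with "color" (400x640x3 uint8, blue, green, red), "fov_y" (degrees; the focal length in pixels is half the picture's height over the tangent of half this angle, whatever the lens; pixels are square), "cx", "cy" (the principal point, pixels), "rvec" (rotation vector, rad) and "tvec" (3), from world to camera coordinates, as OpenCV has them. Camera axes: x right, y down, z forward; pixel columns grow to the right and rows downward; lengths in m; the calibration is good to about 2 mm. A picture is of the moment at which its call begins. There is no depth.
- bot.finish_job(): hands the job in; it is judged then, once.
The state is a dict: "clock": time; "joints": joint angles; "joint_velocities": joint speeds; "joint_efforts": joint torques, N m; "eef_pos": TCP position; "ee_rot": TCP orientation; "force": force on the tool from outside, world axes, zero at the start; "ft_torque": the same for the moment, N m; "grip_width": finger opening in m; "gripper_force": force on a finger pad.
Only numpy, scipy, OpenCV 4.12 (cv2) and the standard library are available. Lean on these libraries where they do the work, as an engineer would, in place of code of your own. Each camera call takes 0.05 s, during which the arm holds its last target. There are 200 camera calls.

## Task

Seal the round cake keeper: run your fingertips along the arc of five pop-up studs on its blue lid in one stroke, from the green stud to the red one, pushing each down flush with a light press in turn so that the air is driven out ahead of you, and stay close over the lid until the red one is down. Then take the hand clear. Lift nothing, do not push the keeper along the worktop, and leave the two bottles and the small ring cutter as they stand.

Things in the scene. Friction and masses are not known exactly. Their poses are not given: they have to be found in the camera images.
- keeper: round cake keeper, white base, blue lid, loose, 1.6 kg, 214 mm across; origin at the centre of its underside, z up. Flat lid top 60 mm above it, with a low strap handle (17 mm high, 82 mm along y). Five pop-up studs stand on the lid on its far side, 87 mm from the z axis, at +70 (green), +35, 0, -35 and -70 (red) degrees from its x axis (+ is to its left), 52 mm apart.
- stud1_top (a point): top of the green stud, number 1 of the row: a flat cone 32 mm wide, its flanks sloping 23 degrees. Popped up, its top stands 6 mm above the flat lid; fully down, 1 mm above it. The point moves with the stud
- stud1 (a joint): how far the green stud is pressed down, m: 0 popped up, 0.005 fully down. It slides straight down against about 2.5 N of friction and stays where it is left; a fingertip passing sideways over it also pushes it down
- stud2_top (a point): top of the second (white) stud, number 2 of the row: a flat cone 32 mm wide, its flanks sloping 23 degrees. Popped up, its top stands 6 mm above the flat lid; fully down, 1 mm above it. The point moves with the stud
- stud2 (a joint): how far the second (white) stud is pressed down, m: 0 popped up, 0.005 fully down. It slides straight down against about 2.5 N of friction and stays where it is left; a fingertip passing sideways over it also pushes it down
- stud3_top (a point): top of the middle (white) stud, number 3 of the row: a flat cone 32 mm wide, its flanks sloping 23 degrees. Popped up, its top stands 6 mm above the flat lid; fully down, 1 mm above it. The point moves with the stud
- stud3 (a joint): how far the middle (white) stud is pressed down, m: 0 popped up, 0.005 fully down. It slides straight down against about 2.5 N of friction and stays where it is left; a fingertip passing sideways over it also pushes it down
- stud4_top (a point): top of the fourth (white) stud, number 4 of the row: a flat cone 32 mm wide, its flanks sloping 23 degrees. Popped up, its top stands 6 mm above the flat lid; fully down, 1 mm above it. The point moves with the stud
- stud4 (a joint): how far the fourth (white) stud is pressed down, m: 0 popped up, 0.005 fully down. It slides straight down against about 2.5 N of friction and stays where it is left; a fingertip passing sideways over it also pushes it down
- stud5_top (a point): top of the red stud, number 5 of the row: a flat cone 32 mm wide, its flanks sloping 23 degrees. Popped up, its top stands 6 mm above the flat lid; fully down, 1 mm above it. The point moves with the stud
- stud5 (a joint): how far the red stud is pressed down, m: 0 popped up, 0.005 fully down. It slides straight down against about 2.5 N of friction and stays where it is left; a fingertip passing sideways over it also pushes it down
- red_bottle: loose dark red dropper bottle with white cap, 33 mm wide, 81 mm high, beside the keeper (right); origin at the centre of its foot; bystander
- green_bottle: loose dark green dropper bottle with white cap, 33 mm wide, 81 mm high, beside the keeper (left); origin at the centre of its foot; bystander
- small_cutter: loose tin ring cutter, 38 mm wide, 32 mm high, to the left and nearer the robot; origin at the centre of its underside; bystander

How it is judged:
By the outcome, as a careful person would: the job done as asked, in the order asked, and still so for the second after the job is handed in, with the robot touching nothing.
It also fails if it takes over 40 s, if anything falls off the work surface, if the arm or the gripper's body presses on something with over 40 N, if the wrist force passes 120 N, or if a joint passes its speed limit or range.

## Working session

There is one attempt and no reset: what is moved stays moved. The work goes in short steps, Python scripts to look and compute and a shell command to move; the robot and the scene stay as the last step left them, time stands still between calls to the robot, and variables do not carry over. Pictures are saved under pics/ and viewed, at most 10 in all, crops included, and the job is handed in when it is done.

```bash
mkdir -p pics
cat > h.py <<'E'
import numpy as np, cv2
from workcell import bot
def cam(f):
    h,w=f["color"].shape[:2]; fl=h/2/np.tan(np.radians(f["fov_y"])/2)
    K=np.array([[fl,0,f["cx"]],[0,fl,f["cy"]],[0,0,1]]); R=cv2.Rodrigues(np.array(f["rvec"],float))[0]
    return K,R,np.array(f["tvec"],float).reshape(3)
def ray(f,uv,z):
    K,R,t=cam(f); d=R.T@np.linalg.inv(K)@np.array([*uv,1.]); c=-R.T@t
    return c+d*(z-c[2])/d[2]
E
python3 - <<'E'
from h import *
for n in("top","scene"):
    f=bot.grab_frame(n); cv2.imwrite(f"pics/{n}0.png",f["color"]); np.save(n+"0.npy",f,allow_pickle=True)
    K,R,t=cam(f); print(n,f["fov_y"],-R.T@t)
print(bot.observe())
E
```

```text
top 48.39271480786588 [0.29950424 0.14319189 0.92042153]
scene 50.38921828210927 [-0.05509021  0.7353196   0.43546689]
{'clock': 0.1, 'joints': array([9.83182382e-01, 4.87007472e-02, 9.77286592e-02, 1.62203786e+00,
       5.93544700e-06, 1.44301961e+00]), 'joint_velocities': array([-2.29670615e-04, -7.14774616e-04,  1.88555515e-03, -2.37536570e-03,
       -2.54247704e-04,  6.83448175e-06]), 'joint_efforts': array([ 2.06279750e-03, -3.39851868e+01,  3.20935428e+01,  1.58858736e-02,
       -1.31543643e-04, -2.21897926e-05]), 'eef_pos': array([0.23269586, 0.47001712, 0.24890873]), 'ee_rot': array([ 2.27898142e-01,  9.73684349e-01, -1.03571637e-03, -3.90292038e-04]), 'force': array([-0.30752325,  0.40454455,  0.23783332]), 'ft_torque': array([-0.03044506, -0.03851789,  0.02115721]), 'gripper_force': 0.0, 'grip_width': 0.08596065500055905}
```

View pics/top0.png

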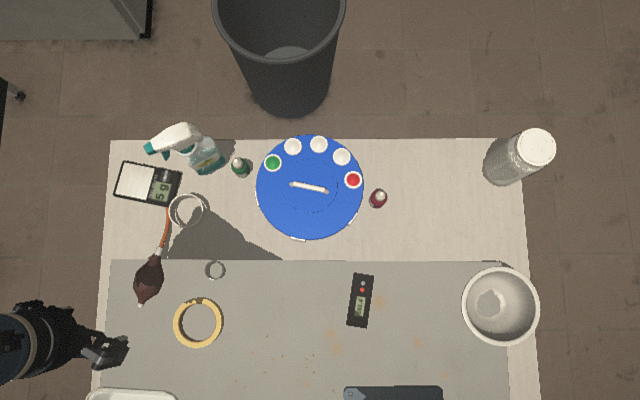

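View pics/scene0.png

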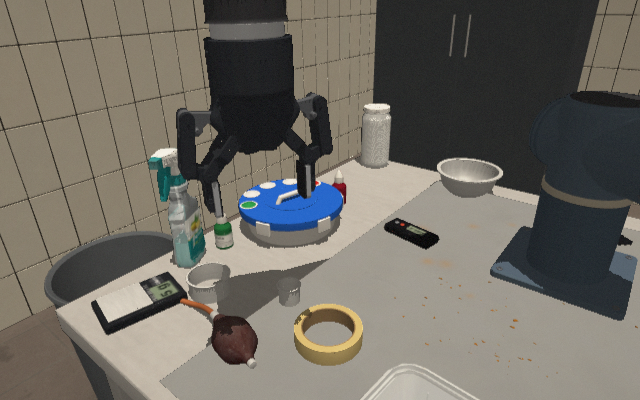

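The top view shows the blue lid at about (310,188), green stud at (272,162), three white studs at (293,146), (318,144) and (341,157), red stud at (353,180), and the bottles at (241,166) and (378,198). In the scene view the gripper hangs in front of the lid, with a spray bottle to its left.

Run:
```python
from h import *
f=np.load("top0.npy",allow_pickle=True).item()
im=f["color"]; hsv=cv2.cvtColor(im,cv2.COLOR_BGR2HSV)
roi=np.zeros(im.shape[:2],np.uint8); cv2.circle(roi,(310,188),56,255,-1)
def blobs(lo,hi,a):
    m=cv2.inRange(hsv,lo,hi)&roi
    n,l,s,c=cv2.connectedComponentsWithStats(m)
    return [(c[i],s[i]) for i in range(1,n) if s[i,4]>a]
out=[]
for nm,lo,hi in(("g",(45,80,40),(85,255,255)),("r",(170,100,80),(180,255,255)),("r0",(0,100,80),(8,255,255)),("w",(0,0,150),(180,70,255))):
    for c,s in blobs(lo,hi,40): print(nm,c.round(1),s,ray(f,c,.064).round(4))
b=cv2.inRange(hsv,(100,100,60),(125,255,255)); cs=max(cv2.findContours(b,0,1)[0],key=cv2.contourArea)
(c,ax,an)=cv2.fitEllipse(cv2.convexHull(cs)); print("lid",c,ax,ray(f,c,.058))
for p in((241,166),(378,198),(215,270),(205,150)): print(p,ray(f,p,.05).round(3))
```

```text
g [272.1 162.5] [266 156  14  14 137] [0.5288 0.2325 0.064 ]
r [352.7 179.1] [347 175  12  10  63] [0.494  0.0733 0.064 ]
r0 [353.7 181.3] [347 175  13  11  50] [0.4896 0.0715 0.064 ]
w [318.5 143.8] [310 135  18  18 252] [0.5668 0.1404 0.064 ]
w [317.  192.7] [ 254  139  113  106 1194] [0.4672 0.1438 0.064 ]
w [292.5 146. ] [284 138  18  18 253] [0.5625 0.1924 0.064 ]
w [352.7 179.7] [344 171  18  18 119] [0.4929 0.0733 0.064 ]
w [308.4 186.6] [289 181  40  13 205] [0.4795 0.1608 0.064 ]
lid (309.22137451171875, 186.55848693847656) (104.9906005859375, 106.77288055419922) [0.48076066 0.15920704 0.058     ]
(241, 166) [0.526 0.297 0.05 ]
(378, 198) [0.458 0.023 0.05 ]
(215, 270) [0.319 0.342 0.05 ]
(205, 150) [0.559 0.37  0.05 ]
```

```bash
cat > to.py <<'E'
from h import *
import sys
from scipy.spatial.transform import Rotation as Ro
C=np.array([.4805,.1597]); Y=-13.2
def stud(a): a=np.radians(a+Y); return C+.087*np.array([np.cos(a),np.sin(a)])
def rel(a,z,frm=None):
    s=bot.observe(); R=Ro.from_quat(s["ee_rot"]); p=s["eef_pos"] if frm is None else frm
    return R.inv().apply(np.array([*stud(a),z])-p)*1000
if __name__=="__main__":
    s=bot.observe(); print(s["eef_pos"].round(4),s["force"].round(2),s["grip_width"],s["clock"],stud(float(sys.argv[1])).round(4),rel(float(sys.argv[1]),float(sys.argv[2])).round(1))
E
python3 -m crank '[[-1,-50,-11,0,0],[-1,-50,-11,0,0],[-1,-50,-11,0,0],[-1,-50,-11,0,0],[-1,-50,-11,0,0]]' 20; python3 to.py 70 .12
```

```text
clock: 0.72
eef_pos: [0.4335, 0.309, 0.2494]
ee_rot: [0.228, 0.974, -0.0, -0.0]
force: [0.6, 1.2, -0.9]
grip_width: 0.0003
gripper_force: 0.0
[0.4335 0.309  0.2494] [ 0.64  1.23 -0.9 ] 0.0002596105347479814 0.725 [0.5281 0.2325] [-118.8  -26.5  129.3]
```

```bash
python3 -m crank '[[-1,-40,-9,20,0],[-1,-40,-9,25,0],[-1,-35,-8,30,0],[-1,0,0,30,0],[-1,0,0,20,0]]'; python3 to.py 70 .1
python3 - <<'E'
from h import *
o=[]
for n in("top","scene"):
    f=bot.grab_frame(n); np.save(n+"1.npy",f,allow_pickle=True)
    o.append(cv2.resize(f["color"][100:250,200:420] if n=="top" else f["color"][100:270,150:400],(400,280),interpolation=2))
cv2.imwrite("pics/a1.png",np.hstack(o))
E
```

```text
clock: 1.35
eef_pos: [0.5233, 0.2348, 0.1221]
ee_rot: [0.229, 0.974, -0.001, -0.002]
force: [0.2, -1.1, -1.0]
grip_width: 0.0002
gripper_force: 0.0
[0.5233 0.2348 0.1221] [ 0.17 -1.07 -1.04] 0.00023008527399594894 1.35 [0.5281 0.2325] [-5.5  0.1 22.1]
```

View pics/a1.png

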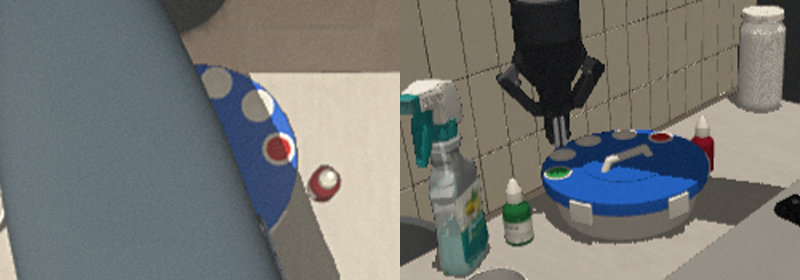

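The hand is above the green stud, well clear of the bottles. The scene crop shows the shut fingertips at about (560,140), over the stud.

```bash
python3 -m crank '[[-1,-4,0,15,0],[-1,-1,0,15,0],[-1,0,0,2,0],[-1,0,0,0,0],[-1,0,0,0,0]]'; python3 to.py 70 .08; python3 -m crank '[[-1,0,0,2,0],[-1,0,0,0,0],[-1,0,0,0,0]]' ; python3 to.py 70 .08
```

```text
clock: 2.08
eef_pos: [0.529, 0.2339, 0.0938]
ee_rot: [0.228, 0.974, 0.0, 0.001]
force: [0.4, 0.7, 0.7]
grip_width: 0.0001
gripper_force: 0.0
[0.529  0.2339 0.0938] [0.45 0.72 0.7 ] 8.997727401354961e-05 2.075 [0.5281 0.2325] [ 0.2 -1.7 13.8]
clock: 2.45
eef_pos: [0.5287, 0.2337, 0.0911]
ee_rot: [0.228, 0.974, 0.0, 0.0]
force: [-0.6, 0.2, 1.1]
grip_width: -0.0006
gripper_force: 0.0
[0.5287 0.2337 0.0911] [-0.58  0.19  1.06] -0.0005878368166391924 2.45 [0.5281 0.2325] [-0.1 -1.3 11.1]
```

```bash
for i in 1; do python3 -m crank '[[-1,0,-1,4,0],[-1,0,0,0,0],[-1,0,0,0,0]]'; python3 -m crank '[[-1,0,0,2,0],[-1,0,0,0,0],[-1,0,0,0,0]]'; python3 -m crank '[[-1,0,0,1,0],[-1,0,0,0,0],[-1,0,0,0,0]]'; python3 -m crank '[[-1,0,0,1,0],[-1,0,0,0,0],[-1,0,0,0,0]]';done | grep -E "pos|force:"
```

```text
eef_pos: [0.528, 0.2327, 0.0868]
force: [0.1, 1.1, -0.1]
gripper_force: 0.0
eef_pos: [0.5282, 0.2328, 0.085]
force: [-0.5, 0.3, -0.8]
gripper_force: 0.0
eef_pos: [0.5284, 0.2329, 0.0843]
force: [0.2, 0.1, 1.3]
gripper_force: 0.6
eef_pos: [0.5283, 0.2328, 0.0833]
force: [-0.9, -0.1, 2.6]
gripper_force: 1.2
```

```bash
(python3 -m crank '[[-1,0,0,1,0],[-1,0,0,1,0],[-1,0,0,0,0],[-1,0,0,0,0]]';  python3 -m crank '[[-1,0,0,1,0],[-1,0,0,0,0],[-1,0,0,0,0]]'; python3 -m crank '[[-1,0,0,0.5,0],[-1,0,0,0,0],[-1,0,0,0,0]]') | grep -E "pos|force:"
```

```text
eef_pos: [0.5283, 0.2328, 0.0809]
force: [-0.7, 0.2, 2.3]
gripper_force: 0.8
eef_pos: [0.5283, 0.2328, 0.08]
force: [0.0, 0.2, 1.5]
gripper_force: 0.9
eef_pos: [0.5283, 0.2328, 0.0796]
force: [-0.5, -0.8, 1.8]
gripper_force: 1.1
```

```bash
(python3 -m crank '[[-1,0,0,0.5,0],[-1,0,0,0,0],[-1,0,0,0,0]]';  python3 -m crank '[[-1,0,0,0.4,0],[-1,0,0,0,0],[-1,0,0,0,0]]') | grep -E "pos|force:"
```

```text
eef_pos: [0.5283, 0.2328, 0.0794]
force: [0.3, 0.7, 4.5]
gripper_force: 2.4
eef_pos: [0.5283, 0.2328, 0.0794]
force: [-1.0, -0.5, 5.4]
gripper_force: 3.1
```

Run:
```python
from to import *
s=bot.observe(); R=Ro.from_quat(s["ee_rot"])
A=np.linspace(70,-70,21); P=np.array([[*stud(a),0] for a in A])
print(R.inv().apply(np.diff(P,axis=0)).round(4)[:,:2]*1000)
```

```text
[[-10.4  -1.9]
 [-10.1  -3.2]
 [ -9.7  -4.4]
 [ -9.1  -5.5]
 [ -8.3  -6.6]
 [ -7.5  -7.6]
 [ -6.5  -8.4]
 [ -5.4  -9.1]
 [ -4.3  -9.7]
 [ -3.  -10.2]
 [ -1.8 -10.5]
 [ -0.5 -10.6]
 [  0.8 -10.6]
 [  2.1 -10.4]
 [  3.3 -10.1]
 [  4.5  -9.6]
 [  5.7  -9. ]
 [  6.7  -8.2]
 [  7.7  -7.3]
 [  8.5  -6.3]]
```

```bash
(python3 -m crank '[[-1,0,0,-1,0],[-1,-5.2,-0.9,0,0],[-1,-5.2,-1,0,0],[-1,-5.1,-1.6,0,0],[-1,-5,-1.6,0,0]]';  python3 -m crank '[[-1,-4.9,-2.2,0,0],[-1,-4.8,-2.2,0,0],[-1,-4.6,-2.7,0,0],[-1,-4.5,-2.8,0,0],[-1,0,0,0,0]]') | grep -E "pos|force:"; python3 to.py 35 .0794
```

```text
eef_pos: [0.5444, 0.2184, 0.0788]
force: [-0.4, -0.4, 1.4]
gripper_force: 0.3
eef_pos: [0.5574, 0.2012, 0.08]
force: [-0.8, -0.2, 2.6]
gripper_force: 1.2
[0.5574 0.2012 0.08  ] [-0.78 -0.19  2.58] 7.113528747230412e-05 7.2 [0.5613 0.192 ] [-7.6 -6.6  0.6]
```

```bash
(python3 -m crank '[[-1,-4,-3.3,0,0],[-1,-4,-3.3,0,0],[-1,0,0,0,0],[-1,0,0,0.6,0],[-1,0,0,0,0]]';  python3 -m crank '[[-1,0,0,0.4,0],[-1,0,0,0,0],[-1,0,0,0,0]]') | grep -E "pos|force:"; python3 to.py 35 .0794
```

```text
eef_pos: [0.5617, 0.1918, 0.0795]
force: [1.6, -2.1, 3.7]
gripper_force: 1.8
eef_pos: [0.5617, 0.1918, 0.0794]
force: [-0.1, -2.3, 5.1]
gripper_force: 2.5
[0.5617 0.1918 0.0794] [-0.05 -2.3   5.06] 0.00017885327742108025 8.2 [0.5613 0.192 ] [ 0.5  0.  -0. ]
```

```bash
(python3 -m crank '[[-1,0,0,-1.1,0],[-1,-4.2,-3.8,0,0],[-1,-3.8,-3.8,0,0],[-1,-3.3,-4.2,0,0],[-1,-3.2,-4.2,0,0]]';  python3 -m crank '[[-1,-2.7,-4.5,0,0],[-1,-2.7,-4.6,0,0],[-1,-2.2,-4.8,0,0],[-1,-2.1,-4.9,0,0],[-1,-1.5,-5.1,0,0]]'; python3 -m crank '[[-1,-1.5,-5.1,0,0],[-1,0,0,0,0],[-1,0,0,0.6,0],[-1,0,0,0,0]]';  python3 -m crank '[[-1,0,0,0.5,0],[-1,0,0,0,0],[-1,0,0,0,0]]') | grep -E "pos|force:"; python3 to.py 0 .0794
python3 - <<'E'
from h import *
f=bot.grab_frame("scene"); cv2.imwrite("pics/b1.png",cv2.resize(f["color"][110:260,190:390],(800,600),interpolation=2))
E
```

```text
eef_pos: [0.5664, 0.1709, 0.0789]
force: [-0.3, 1.0, 0.1]
gripper_force: 0.0
eef_pos: [0.5666, 0.1447, 0.0802]
force: [-0.3, 1.1, 2.0]
gripper_force: 1.2
eef_pos: [0.5652, 0.1391, 0.0794]
force: [-0.2, -2.2, 4.8]
gripper_force: 2.4
eef_pos: [0.5653, 0.1391, 0.0794]
force: [-2.2, -3.0, 6.3]
gripper_force: 3.3
[0.5653 0.1391 0.0794] [-2.16 -3.05  6.3 ] 0.000314514300018934 10.325 [0.5652 0.1398] [ 0.4  0.7 -0. ]
```

View pics/b1.png

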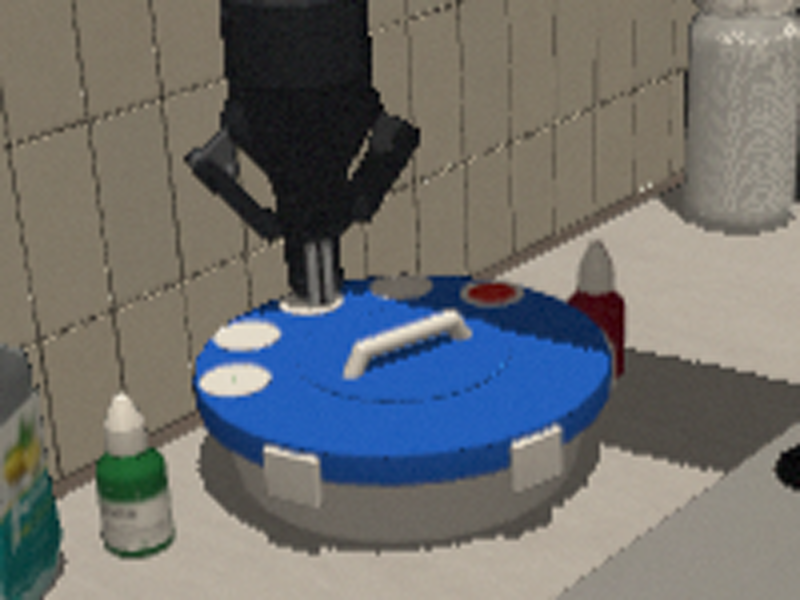

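The studs behind the hand, at about (235,378) and (247,335), lie flat. The tip is on the middle stud at (312,300), and the keeper and both bottles stand as before.

```bash
(python3 -m crank '[[-1,0,0,-1.3,0],[-1,-1.1,-5,0,0],[-1,-1,-5.2,0,0],[-1,-0.3,-5.2,0,0],[-1,-0.2,-5.3,0,0]]';  python3 -m crank '[[-1,0.3,-5.2,0,0],[-1,0.4,-5.3,0,0],[-1,1,-5.2,0,0],[-1,1,-5.2,0,0],[-1,1.6,-5,0,0]]'; python3 -m crank '[[-1,1.6,-5,0,0],[-1,0,0,0,0],[-1,0,0,0.6,0],[-1,0,0,0,0]]';  python3 -m crank '[[-1,0,0,0.6,0],[-1,0,0,0,0],[-1,0,0,0,0]]') | grep -E "pos|force:"; python3 to.py -35 .0794
```

```text
eef_pos: [0.558, 0.1199, 0.0794]
force: [0.4, 0.4, -0.1]
gripper_force: 0.0
eef_pos: [0.5432, 0.0985, 0.0804]
force: [0.5, 1.2, 2.9]
gripper_force: 1.2
eef_pos: [0.5389, 0.0945, 0.0794]
force: [-1.2, -2.3, 4.8]
gripper_force: 2.5
eef_pos: [0.5389, 0.0945, 0.0793]
force: [-3.6, -1.3, 7.0]
gripper_force: 3.6
[0.5389 0.0945 0.0793] [-3.6  -1.34  6.99] -7.124060676255847e-06 12.5 [0.5385 0.0948] [ 0.5  0.1 -0.1]
```

```bash
(python3 -m crank '[[-1,0,0,-1.3,0],[-1,2.2,-4.8,0,0],[-1,2.3,-4.8,0,0],[-1,2.8,-4.5,0,0],[-1,2.9,-4.5,0,0]]';  python3 -m crank '[[-1,3.3,-4.1,0,0],[-1,3.4,-4.1,0,0],[-1,3.8,-3.7,0,0],[-1,3.9,-3.6,0,0],[-1,4.2,-3.2,0,0]]'; python3 -m crank '[[-1,4.3,-3.1,0,0],[-1,0,0,0,0],[-1,0,0,0.6,0],[-1,0,0,0,0]]';  python3 -m crank '[[-1,0,0,0.5,0],[-1,0,0,0,0],[-1,0,0,0,0]]') | grep -E "pos|force:"; python3 to.py -70 .0794
```

```text
eef_pos: [0.5214, 0.0829, 0.0796]
force: [-0.7, -0.7, 0.5]
gripper_force: 0.0
eef_pos: [0.4967, 0.0744, 0.0802]
force: [1.4, -0.0, 1.6]
gripper_force: 1.2
eef_pos: [0.4908, 0.0736, 0.0793]
force: [-2.0, -0.4, 5.2]
gripper_force: 2.7
eef_pos: [0.4909, 0.0736, 0.0793]
force: [-3.2, -0.3, 6.9]
gripper_force: 3.6
[0.4909 0.0736 0.0793] [-3.18 -0.31  6.9 ] -0.00011908317968400563 14.625 [0.4908 0.0733] [-0.1 -0.3 -0.1]
```

```bash
(python3 -m crank '[[-1,0,0,-2,0],[-1,0,0,-15,0],[-1,0,0,-40,0],[-1,0,0,-50,0],[-1,0,0,-50,0]]';  python3 -m crank '[[-1,50,0,-10,0],[-1,50,20,0,0],[-1,50,30,0,0],[-1,50,30,0,0],[-1,50,30,0,0]]'; python3 -m crank '[[-1,30,40,0,0],[-1,0,40,0,0],[-1,0,0,0,0]]') | grep -E "pos|force:"
python3 - <<'E'
from h import *
o=[]
for n in("top","scene"):
    f=bot.grab_frame(n); np.save(n+"2.npy",f,allow_pickle=True)
    o.append(cv2.resize(f["color"][100:290,200:420] if n=="top" else f["color"][110:260,190:390],(400,330),interpolation=2))
    if n=="top":
        hsv=cv2.cvtColor(f["color"],cv2.COLOR_BGR2HSV)
        b=cv2.inRange(hsv,(100,100,60),(125,255,255)); cs=max(cv2.findContours(b,0,1)[0],key=cv2.contourArea)
        (c,ax,an)=cv2.fitEllipse(cv2.convexHull(cs)); print("lid",c,ax,ray(f,c,.058))
cv2.imwrite("pics/c1.png",np.hstack(o))
E
```

```text
eef_pos: [0.4916, 0.0738, 0.2377]
force: [0.2, -0.2, 1.0]
gripper_force: 0.0
eef_pos: [0.3156, 0.2846, 0.2467]
force: [0.2, -0.4, 0.0]
gripper_force: 0.0
eef_pos: [0.3253, 0.3701, 0.2451]
force: [0.7, 0.2, -0.3]
gripper_force: 0.0
lid (309.2339172363281, 186.61871337890625) (104.99958038330078, 106.65796661376953) [0.48063878 0.15918253 0.058     ]
```

View pics/c1.png

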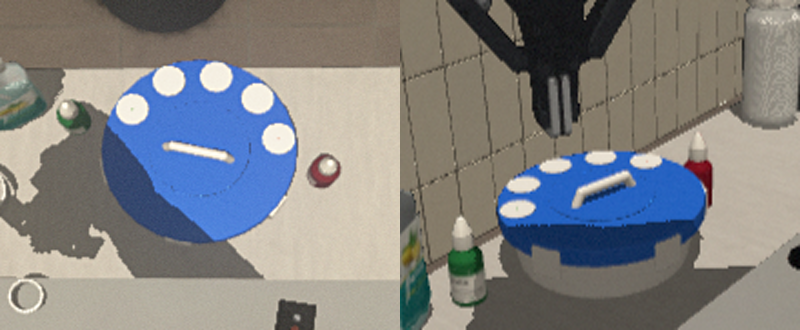

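All five studs are flush, from the former green one at (132,108) to the former red one at (278,138) in the top crop. The lid centre has moved only about 0.1 mm, the bottles and the cutter stand as they were, and the hand is clear.

```bash
python3 -c "
from workcell import bot
print(bot.finish_job())"
```

```text
the job is handed in; nothing more can be done
None
```

The keeper is sealed: all five studs were pressed flush in one stroke from green to red, the keeper and the bystanders were left in place, the hand is clear, and the job is handed in.

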